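# Clear the dosing mat and lift the tablet with the tongs

### The job

The detergent carton on the black rubber mat is in the way: first put it squarely on top of the column of two cartons, and let go of it. Then pick up the spring tongs, close them on the white tablet that lies on the mat and lift it at least 10 cm clear; finish while holding it there in the tongs. The tablet is caustic, so the gripper itself must never touch it, and everything else stays standing where it is.

Things in the scene. Friction and masses are not known exactly. Their poses are not given: they have to be found in the camera images.
- mat: fixed black rubber dosing mat, 240 (x) x 170 (y) x 6 mm thick, lying on the work surface; origin at the centre of its underside, its x points roughly away from the robot
- carton: closed white detergent carton, 90 (its x) x 60 (its y) x 70 mm high, about 0.3 kg; origin at the centre of its underside. It stands on the mat, on the robot's side of the tablet, long side roughly along the mat's x
- column_high: closed white detergent carton, 90 (its x) x 60 (its y) x 70 mm high, about 0.3 kg; origin at the centre of its underside. Upper carton of the column of two; its top, 140 mm above the work surface, takes the next one, long side along long side
- column_low: closed white detergent carton, 90 (its x) x 60 (its y) x 70 mm high, about 0.3 kg; origin at the centre of its underside. Lower carton of the column, standing on the work surface to one side of the mat, left or right
- tablet: white round detergent tablet, 36 mm diameter, 26 mm high, about 32 g, lying flat on the mat beyond the carton; origin at the centre of its underside
- tongs: steel spring tongs with black handle pads, lying flat and open on the work surface, on the other side of the mat from the column; 230 mm long, 22 mm high all over, 0.14 kg. Origin on their centre line between the handle pads, on the underside; x points from the pivot (100 mm behind the origin) to the jaws, z up. The arms swing level, evenly to both sides of x
- tongs_grip (a point): where to grip, near the centre of mass: between the handle pads (70 mm long along x), 11 mm above the tongs' underside. Fingers go outside the two pads, from above: about 61 mm over the pads when open, 46 mm when the jaws hold the tablet; closed a few mm (to 54 mm) they can be carried with the jaws still open
- tongs_jaws (a point): point on the centre line between the jaw pads (each 34 mm long along x, 22 mm high), 100 mm ahead of tongs_grip and 11 mm above the underside: the tablet's axis belongs here. Jaws 68 mm apart when open; the gap shrinks by 2 mm for each 1 mm at the handle pads
- tongs_left (a joint): closing angle of each tongs arm (both move alike): 0 open (spring-loaded), 0.08 when the jaws are 36 mm apart, 0.16 shut. The spring pushes back at the handle pads with about 5 N open, 7 N closed to 54 mm and 12 N at 0.08; let go, they spring open
- cup: clear dosing cup, 48 mm diameter, 45 mm high, on the mat's far left corner; a bystander
- bottle: blue bottle, 72 mm diameter, 190 mm high, past the mat, off to one side; a bystander
- jar: glass jar, 80 mm diameter, 100 mm high, past the mat, off to one side; a bystander
- sheet_box: flat cardboard box, 130 x 110 x 45 mm, at the right; a bystander
- brush: wooden brush lying at the left; a bystander
There are look-alikes about, which are no part of the job. Several things look just like the tongs: the one meant starts farthest from the robot's base.

How it is judged:
On the way, in this order (a step that is already met when the one before it is completed fails the run):
1. the carton stands squarely on the column, let go (x of carton in the frame of column_high between -0.012 and 0.012 m and y of carton in the frame of column_high between -0.012 and 0.012 m and z of carton in the frame of column_high between 0.064 and 0.076 m and angle between the x axis of carton and the x axis of column_high, either way round below 0.15 rad and angle between each of carton, column_high, column_low's own z axis and vertical below 0.08 rad and x of column_high in the frame of column_low between -0.012 and 0.012 m and y of column_high in the frame of column_low between -0.012 and 0.012 m and z of column_high in the frame of column_low between 0.064 and 0.076 m and angle between the x axis of column_high and the x axis of column_low, either way round below 0.15 rad and contact force between carton and the fingers below 0.1 N), for 0.3 s.
2. the tongs are gripped and lifted off the surface (height (world z) of tongs above 0.02 m and contact force between tongs and the fingers above 1 N), for 0.2 s.
At the end, for the whole second after the job is handed in: The tongs, held in the gripper, are closed on the tablet and hold it still with its underside more than 100 mm above the work surface, tablet and tongs touching nothing else; the three cartons stand in one column, each within 12 mm and 0.15 rad of the one below, upright (x of carton in the frame of column_high between -0.012 and 0.012 m and y of carton in the frame of column_high between -0.012 and 0.012 m and z of carton in the frame of column_high between 0.064 and 0.076 m and angle between the x axis of carton and the x axis of column_high, either way round below 0.15 rad and angle between each of carton, column_high, column_low's own z axis and vertical below 0.08 rad and x of column_high in the frame of column_low between -0.012 and 0.012 m and y of column_high in the frame of column_low between -0.012 and 0.012 m and z of column_high in the frame of column_low between 0.064 and 0.076 m and angle between the x axis of column_high and the x axis of column_low, either way round below 0.15 rad and height (world z) of tablet above 0.1 m and contact force between tablet and tongs above 1 N and contact force between tongs and the fingers above 2 N and linear speed of tablet below 0.03 m/s and value of joint tongs_left between 0.05 and 0.11 rad and distance between tablet and tongs_jaws below 0.035 m and contact force between each of tablet, tongs and carton below 0.05 N and contact force between tablet and cup below 0.05 N and contact force between tongs and column_high below 0.05 N and contact force between tongs and mat below 0.05 N and contact force between each of tablet, tongs and bottle below 0.05 N and contact force between each of tablet, tongs and jar below 0.05 N); the arm keeps its last pose, push and grip.
It fails at once if the gripper or arm touches the tablet (contact force between any of the fingers, the arm and tablet above 0.3 N).
It fails at once if the column is pushed out of place (distance of column_low from where it was at the start of the episode above 0.03 m).
It fails at once if a bystander is displaced by more than 40 mm (distance of any of cup, bottle, jar, sheet_box, brush from where it was at the start of the episode above 0.04 m).
It fails at once if a bystander is tipped over (angle between any of cup, bottle, jar's own z axis and vertical above 0.5 rad).
It also fails if it takes over 51 s, if anything falls off the work surface, if the arm or the gripper's body presses on something with over 40 N, if the wrist force passes 120 N, or if a joint passes its speed limit or range.

### The arm

A 6-joint arm with a two-finger parallel gripper is mounted at the origin on the work surface. World frame = base frame: x ahead of the robot, y to its left, z up, the work surface at z = 0. Lengths are in m, angles in rad, forces in N, time in s.
With the tool pointing down it reaches from about 0.35 to 0.85 m from the base axis. Payload 8.1 kg.
Tool frame: the origin (TCP) lies on the centre line of the jaws, within the pads' length; the fingertips stand 17 mm ahead of it and the grasp point (between the pads) lies 2 mm behind it; z points along the fingers, y is the line along which they close (so a half turn about z gives the same grasp; the last joint's range is limited). The gripper opens to 93 mm and grips with 3 to 60 N. Pads are 15 mm wide; open, the fingers measure 128 mm over their backs; the gripper's body (75 mm by 188 mm) begins 65 mm behind the grasp point.
Start: joints at [-1.19, 0.13, 1.488, -0, 1.523, -0.085], TCP at [0.27, -0.536, 0.236] pointing down, gripper open.
Joint ranges: [-2.96, 2.96], [-0.89, 2.26], [0.02, 2.5], [-1.34, 4.48], [0, 2.73], [-2.66, 2.66]. Speed limits (rad/s): [2.39, 2.39, 2.79, 3.14, 3.14, 3.14].

### API

Orientations are given as a rotation vector (axis times angle).
In Python, from plant import robot, optics, close_job, models gives the robot as it stands.
- The arm moves only by the shell command python3 -m inch 'ROWS' [OPENING] [FORCE]. ROWS is a JSON object of lists of equal length, an entry for each row: "travel": the shift along the tool's x, y, z in m, a list of three; "spin": the turn about the tool's z in rad. In form: {"travel": [[x, y, z], ...], "spin": [spin, ...]}. A call has 1 to 10 rows; each row is the pose to reach, as a shift and turn from the pose commanded when the call began, along the tool's axes at that moment; what a row does not reach only later rows make up. A row lasts 1/12 s, in which the tool goes at most 41.7 mm and 7.16 degrees, less where a joint would pass 70% of its speed; a pose out of reach is approached as far as the arm can. A call with a gripper value outside its range is refused whole. OPENING is the closure, from 0 (fully open) to 1 (shut), set as the call begins (- or left out, the last holds). The fingers move at their own pace and stop on an object; FORCE is the grip in N (left out, the last holds). Time passes only in rows, so rows that repeat a pose let the fingers close. It gives the time, the measured TCP pose, the force, the opening and the grip force at its end, in the units of the state.
- robot.read_state(): the state, without advancing time (a new reading comes with each control period).
- optics.read_camera(name): name is "scene" or "side" or "wrist"; returns (picture, depth): 420x560x3 uint8, red, green, blue; 420x560 float32, m along the optical axis (not along the pixel's ray), 0 where there is no reading.
- optics.camera_info(name): a dict with "camera_matrix" (3x3 intrinsics, pixels), "view" (4x4, takes a point from world to camera coordinates). Camera axes: x right, y down, z forward; pixel columns grow to the right and rows downward; lengths in m; the calibration is good to about 2 mm. A picture is of the moment at which its call begins: read the wrist's pose just before it. camera_info takes no time and is no camera call; for the wrist camera it gives the pose at the moment of the call.
- close_job(): hands the job in; it is judged then, once.
Trained networks look in the newest picture that a camera, given by its name, has taken for a name from the list of things; names that differ only in an ending like _2 or _b are one class to them, and where a whole thing is asked for, a point or a joint stands for the part that bears it (a point fixed in the world has none). Each returns a list of dicts, best first, with "p" (0 to 1); they miss things now and then, are a little off and sometimes report something else, mostly with a low value. They report only what shows in the picture. A call takes as long as a camera call. They do not tell look-alikes from the thing itself.
- models.look_for(camera, name): "centre" ([x, y, z] in m, in world coordinates, good to about 4 mm: the middle of the surface that is visible of it).
- models.masks_of(camera, name): "region" (420x560 bool, what is visible of it).
The state is a dict: "t": time; "q": joint angles; "dq": joint speeds; "joint_torque": joint torques, N m; "tool_pos": TCP position; "orientation": TCP orientation; "force": force on the tool from outside, world axes, zero at the start; "wrist_torque": the same for the moment, N m; "opening": finger opening in m; "gripper_force": force on a finger pad.
Only numpy, scipy, OpenCV 4.12 (cv2) and the standard library are available. Lean on these libraries where they do the work, as an engineer would, in place of code of your own. Each camera call takes 0.05 s, during which the arm holds its last target. There are 200 camera calls.

## Working session

There is one attempt and no reset: what is moved stays moved. The work goes in short steps, Python scripts to look and compute and a shell command to move; the robot and the scene stay as the last step left them, time stands still between calls to the robot, and variables do not carry over. Pictures are saved under pics/ and viewed, at most 10 in all, crops included, and the job is handed in when it is done.

```bash
mkdir -p pics; ls; cat > h.py <<'E'
import numpy as np, cv2
from scipy.spatial.transform import Rotation as R
from plant import robot, optics, close_job, models
def cloud(name):
    info=optics.camera_info(name); img,d=optics.read_camera(name)
    K=np.array(info["camera_matrix"]);V=np.array(info["view"])
    v,u=np.mgrid[:420,:560]
    P=np.stack([(u-K[0,2])/K[0,0]*d,(v-K[1,2])/K[1,1]*d,d],-1)
    W=(P-V[:3,3])@V[:3,:3]   # R^T (p-t)
    W[d==0]=np.nan
    return img,d,W
def save(n,img): cv2.imwrite(n,img[:,:,::-1])
E
python3 - <<'E'
from h import *
s=robot.read_state();print(s['t'],s['tool_pos'],s['orientation'],s['opening'])
a=cloud('scene');b=cloud('side')
save('pics/a.png',np.hstack([a[0],b[0]])[:, :] if 0 else a[0]);save('pics/b.png',b[0])
for n in ['mat','carton','tablet','tongs','cup','bottle','jar','sheet_box','brush']:
  for c in ['scene','side']:
    V=np.array(optics.camera_info(c)['view']);K=np.array(optics.camera_info(c)['camera_matrix'])
    for r in models.look_for(c,n):
      if r['p']>.3:
        p=np.array(r['centre']);q=K@(V[:3,:3]@p+V[:3,3]);print(n,c,round(r['p'],2),p.round(3),(q[:2]/q[2]).round())
print(robot.read_state()['t'])
E
```

```text
pics
0.0 [ 0.26930125 -0.53557454  0.23460048] [-3.05500661e+00 -7.24647821e-01  4.14673042e-04] 0.09280402627642073
mat scene 0.68 [0.602 0.014 0.008] [324. 245.]
mat scene 0.32 [0.598 0.49  0.019] [410. 177.]
mat side 0.64 [0.565 0.069 0.011] [257. 225.]
carton scene 0.96 [0.528 0.006 0.059] [302. 220.]
carton side 0.8 [0.505 0.037 0.072] [280. 212.]
tablet side 0.59 [0.643 0.113 0.034] [226. 219.]
tongs scene 0.91 [ 0.487 -0.324  0.017] [200. 287.]
tongs scene 0.9 [ 0.227 -0.402  0.013] [117. 257.]
tongs side 0.81 [ 0.479 -0.324  0.017] [344. 157.]
tongs side 0.71 [0.45  0.285 0.139] [246. 269.]
cup scene 0.74 [0.611 0.046 0.03 ] [334. 234.]
cup scene 0.66 [0.647 0.105 0.041] [358. 227.]
cup side 0.66 [0.589 0.496 0.019] [152. 332.]
cup side 0.57 [0.646 0.116 0.034] [225. 219.]
bottle scene 0.75 [ 0.726 -0.254  0.109] [292. 294.]
bottle side 0.88 [ 0.702 -0.213  0.098] [270. 133.]
bottle side 0.55 [0.644 0.115 0.036] [226. 219.]
bottle side 0.49 [ 0.48 -0.3   0.01] [340. 163.]
bottle side 0.44 [0.431 0.299 0.039] [250. 298.]
jar scene 0.84 [0.74  0.223 0.068] [411. 214.]
jar side 0.87 [0.705 0.266 0.076] [173. 236.]
jar side 0.75 [0.569 0.068 0.011] [256. 224.]
sheet_box scene 0.86 [ 0.618 -0.488  0.048] [171. 354.]
sheet_box scene 0.59 [0.602 0.014 0.008] [324. 245.]
sheet_box side 0.64 [ 0.59  -0.454  0.043] [334. 119.]
sheet_box side 0.64 [0.452 0.285 0.137] [245. 269.]
sheet_box side 0.33 [0.6   0.064 0.028] [248. 215.]
brush scene 0.62 [0.602 0.49  0.014] [410. 178.]
brush side 0.56 [0.588 0.499 0.02 ] [152. 333.]
1.0
```

View pics/a.png

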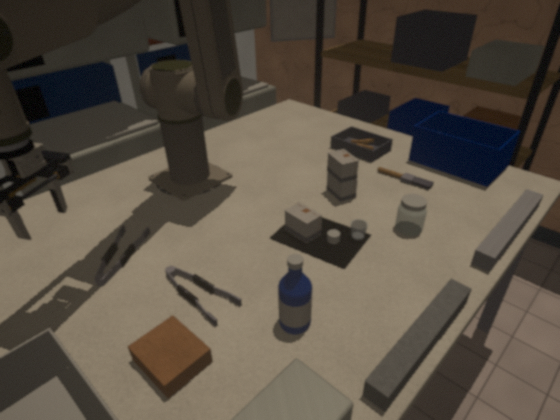

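View pics/b.png

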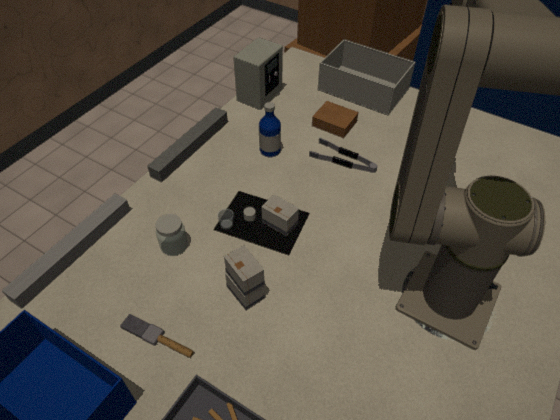

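The scene picture shows the carton on the mat at (302,220), the tablet at (333,237), the cup at (358,229) and the column at (343,175).
Tongs candidates: A at (200,287), about 0.59 m from the base, and B at (117,257), in the gripper's shadow about 0.46 m from the base. By the description A is the one meant, as it is farthest. I'll check it in a close crop while fitting the poses.

```bash
cat >> h.py <<'E'
def rect(P):
    (c,(w,h),a)=cv2.minAreaRect((P[:,:2]*1000).astype(np.float32))
    if w<h: w,h,a=h,w,a+90
    return np.round([c[0],c[1]],1),round(w,1),round(h,1),round((a+90)%180-90,1)
def sel(W,c,r,z0,z1):
    P=W.reshape(-1,3);m=(np.hypot(P[:,0]-c[0],P[:,1]-c[1])<r)&(P[:,2]>z0)&(P[:,2]<z1);return P[m]
E
python3 - <<'E'
from h import *
C={c:cloud(c) for c in('scene','side')}
for c in C:
  W=C[c][2]
  for n,ctr,r,z0,z1 in [('carton',(.51,.02),.08,.068,.09),('column',(.44,.28),.09,.13,.15),('tongsA',(.48,-.32),.17,.012,.035),('tablet',(.61,.04),.03,.028,.04),('cup',(.647,.11),.04,.03,.06),('bottle',(.71,-.235),.06,.03,.2),('jar',(.72,.245),.06,.03,.12)]:
    P=sel(W,ctr,r,z0,z1)
    if len(P)>5: print(c,n,len(P),rect(P),P.mean(0).round(4),'zmed',np.median(P[:,2]).round(4))
im=C['scene'][0]
l=cv2.resize(im[225:335,60:250],None,fx=4,fy=4,interpolation=cv2.INTER_CUBIC)
save('pics/c.png',np.clip(l*1.6,0,255).astype(np.uint8))
E
```

```text
scene carton 442 (array([515.5,  22.6]), 92.2, 63.8, -4.7) [0.5189 0.0199 0.0732] zmed 0.0734
scene column 306 (array([466.8, 270.9]), 93.6, 62.2, -22.4) [0.4694 0.2665 0.1363] zmed 0.1366
scene tongsA 644 (array([ 480. , -326.7]), 228.3, 84.6, 2.1) [ 0.4842 -0.3297  0.0186] zmed 0.0194
scene tablet 75 (array([604.5,  50.9]), 32.4, 32.2, 75.0) [0.6048 0.0498 0.03  ] zmed 0.0298
scene cup 188 (array([646.4, 111.1]), 49.3, 44.8, -51.1) [0.6459 0.1125 0.0407] zmed 0.0414
scene bottle 1900 (array([ 724.2, -243.8]), 72.6, 53.5, 42.6) [ 0.7305 -0.2509  0.1107] zmed 0.1155
scene jar 842 (array([733.4, 246.7]), 77.1, 74.1, 80.5) [0.7381 0.233  0.0738] zmed 0.0753
side carton 553 (array([515. ,  25.3]), 92.8, 64.8, -5.6) [0.5131 0.0271 0.0762] zmed 0.0764
side column 830 (array([464.4, 273.4]), 93.2, 61.0, -22.7) [0.4623 0.276  0.1401] zmed 0.1405
side tongsA 604 (array([ 492.3, -388.7]), 230.6, 195.1, 8.6) [ 0.4962 -0.3484  0.0207] zmed 0.0206
side tablet 85 (array([605.3,  53.7]), 32.7, 30.6, 33.6) [0.6044 0.0532 0.0328] zmed 0.0326
side cup 176 (array([645. , 114.7]), 51.0, 44.7, -35.1) [0.6457 0.114  0.0434] zmed 0.0439
side bottle 844 (array([ 708.1, -222.6]), 72.0, 55.6, 41.4) [ 0.7049 -0.216   0.1093] zmed 0.1119
side jar 908 (array([725.5, 256.3]), 76.4, 74.2, 9.0) [0.7166 0.2635 0.0804] zmed 0.0886
```

View pics/c.png

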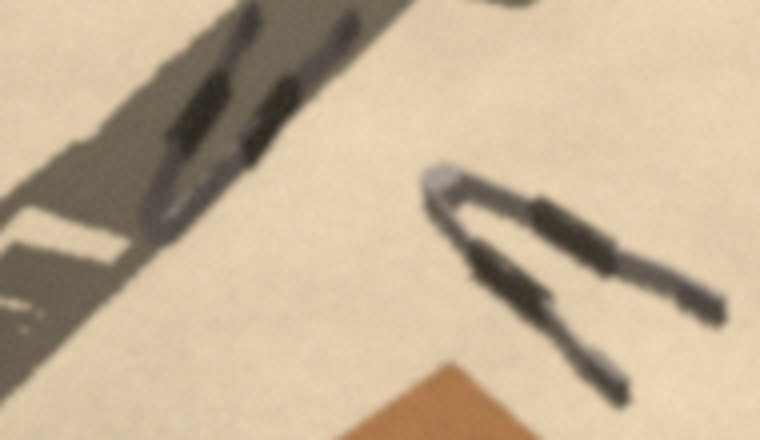

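Crop: candidate A, pivot at crop (432,175) and jaws to the right at (620,400) and (715,310), stands alone beyond the shadow. B, at crop (160,230), is closer to the base, so A is the one. Next I'll work out the move to the carton.

```bash
cat >> h.py <<'E'
def go(pos,yaw,long=False):
    """travel & spin to put TCP at pos (m); tool y axis line at world yaw (rad) (mod pi unless long)"""
    s=robot.read_state();Rm=R.from_rotvec(s['orientation']).as_matrix()
    y=Rm[:,1];cur=np.arctan2(y[1],y[0]);d=yaw-cur
    per=np.pi; d=(d+per/2)%per-per/2
    t=Rm.T@(np.array(pos)-s['tool_pos'])
    print('t',round(s['t'],2),'pos',np.round(s['tool_pos'],4),'ycur',round(np.degrees(cur),1),'tilt',np.round(Rm[:,2],4),'travel',t.round(4),'spin',round(-d,4),'alt',round(-d+np.pi if d>0 else -d-np.pi,3),'q6',round(s['q'][5],3),'op',round(s['opening'],4),'F',np.round(s['force'],1),'gf',round(float(np.max(s['gripper_force'])),2))
E
python3 - <<'E'
from h import *
go([.515,.024,.236],np.radians(85))
E
```

```text
t 1.1 pos [ 0.2695 -0.5361  0.2356] ycur -63.3 tilt [ 0.  0. -1.] travel [ 4.709e-01 -3.902e-01 -4.000e-04] spin 0.553 alt -2.589 q6 -0.085 op 0.0932 F [ 0.6  0.5 -0.2] gf 0.0
```

```bash
python3 -m inch '{"travel":[[0.03,-0.025,0],[0.062,-0.052,0],[0.094,-0.078,0],[0.126,-0.104,0],[0.158,-0.13,0],[0.19,-0.157,0],[0.222,-0.183,0],[0.254,-0.21,0],[0.286,-0.236,0],[0.318,-0.262,0]],"spin":[-0.12,-0.24,-0.36,-0.48,-0.6,-0.72,-0.84,-0.96,-1.08,-1.2]}' 0 20; python3 - <<'E'
from h import *
go([.515,.024,.236],np.radians(85))
E
```

```text
t: 1.93
tool_pos: [0.4364, -0.1572, 0.236]
orientation: [2.106, 2.33, 0.001]
force: [1.2, 0.7, -0.4]
opening: 0.0931
gripper_force: 0.0
t 1.93 pos [ 0.4364 -0.1572  0.236 ] ycur 5.8 tilt [ 1.e-03 -4.e-04 -1.e+00] travel [0.1724 0.0964 0.    ] spin -1.3828 alt 1.759 q6 -0.557 op 0.0931 F [ 1.2  0.7 -0.4] gf 0.0
```

```bash
python3 -m inch '{"travel":[[0.03,0.018,0],[0.06,0.036,0],[0.09,0.054,0],[0.12,0.072,0],[0.145,0.084,0],[0.16,0.09,0],[0.165,0.09,0],[0.165,0.09,0],[0.165,0.09,0],[0.165,0.09,0]],"spin":[-0.12,-0.24,-0.36,-0.48,-0.6,-0.72,-0.84,-0.96,-1.08,-1.2]}'; python3 -m inch '{"travel":[[0,0,0],[0,0,0],[0,0,0]],"spin":[-0.12,-0.16,-0.16]}'; python3 - <<'E'
from h import *
w,d,W=cloud('wrist');save('pics/w1.png',w)
for z in [(.068,.09),(.027,.045)]:
  P=sel(W,(.515,.024),.12,*z); print(len(P),rect(P) if len(P)>5 else 0, np.median(P[:,2]) if len(P) else 0)
go([.515,.024,.05],np.radians(85))
E
```

```text
t: 2.77
tool_pos: [0.5099, 0.014, 0.2357]
orientation: [0.421, 3.113, -0.0]
force: [-0.6, -0.2, 0.2]
opening: 0.0933
gripper_force: 0.0
t: 3.02
tool_pos: [0.5099, 0.0136, 0.2357]
orientation: [0.179, 3.136, -0.0]
force: [-0.3, 1.1, -0.3]
opening: 0.0932
gripper_force: 0.0
5155 (array([514. ,  23.3]), 90.1, 60.1, -4.1) 0.07500578132863771
737 (array([538.6,  45.3]), 162.7, 55.4, 15.2) 0.031075332287790997
t 3.07 pos [0.5099 0.0137 0.2357] ycur 83.3 tilt [ 2.e-04  0.e+00 -1.e+00] travel [-0.0038  0.0109  0.1857] spin -0.0296 alt 3.112 q6 -1.528 op 0.0929 F [-0.   0.3 -0.4] gf 0.0
```

View pics/w1.png

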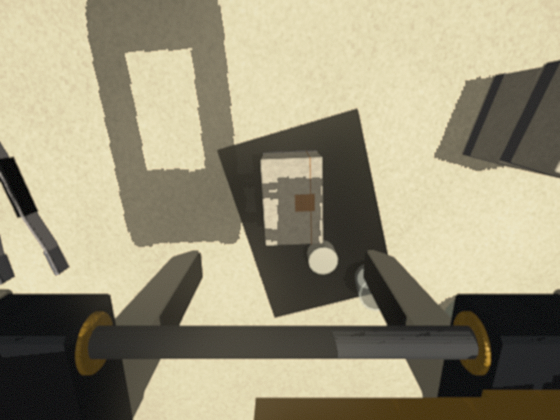

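Wrist picture: the carton top is at (293,200), the tablet at (322,258) and the cup at (372,285). Both fingers clear the carton's long sides, so I'll descend and grip.

```bash
python3 -m inch '{"travel":[[-0.003,0.01,0.01],[-0.003,0.01,0.04],[-0.003,0.01,0.075],[-0.003,0.01,0.11],[-0.003,0.01,0.14],[-0.003,0.01,0.165],[-0.003,0.01,0.18],[-0.003,0.01,0.186],[-0.003,0.01,0.186],[-0.003,0.01,0.186]],"spin":[-0.045,-0.045,-0.045,-0.045,-0.045,-0.045,-0.045,-0.045,-0.045,-0.045]}'; python3 -m inch '{"travel":[[0,0,0],[0,0,0],[0,0,0],[0,0,0],[0,0,0],[0,0,0]],"spin":[0,0,0,0,0,0]}' 0.6 25;python3 - <<'E'
from h import *
go([.514,.0235,.05],np.radians(85))
E
```

```text
t: 3.9
tool_pos: [0.5145, 0.0232, 0.0504]
orientation: [0.113, 3.139, 0.0]
force: [1.1, 0.9, 0.4]
opening: 0.0932
gripper_force: 0.0
t: 4.4
tool_pos: [0.5143, 0.0232, 0.05]
orientation: [0.111, 3.139, -0.0]
force: [-0.6, 1.2, 2.4]
opening: 0.0601
gripper_force: 25.0
t 4.4 pos [0.5143 0.0232 0.05  ] ycur 85.9 tilt [ 6.e-04 -0.e+00 -1.e+00] travel [0.0003 0.0003 0.    ] spin 0.0164 alt -3.125 q6 -1.554 op 0.0601 F [-0.6  1.2  2.4] gf 25.0
```

```bash
python3 -m inch '{"travel":[[0,0,-0.01],[0,0,-0.03],[0,0,-0.055],[0,0,-0.08],[0,0,-0.11],[0,0,-0.14],[0,0,-0.16],[0,0,-0.175],[0,0,-0.18],[0,0,-0.18]],"spin":[0,0,0,0,0,0,0,0,0,0]}'; python3 - <<'E'
from h import *
go([.4655,.272,.23],np.radians(67.5))
w,d,W=cloud('wrist');save('pics/w2.png',w)
P=sel(W,(.466,.272),.1,.13,.15);print(len(P),rect(P) if len(P)>5 else 0,np.median(P[:,2]))
Q=sel(W,(.514,.0235),.07,.23,.28);print(len(Q),rect(Q) if len(Q)>5 else 0, Q[:,2].mean() if len(Q) else 0)
E
```

```text
t: 5.23
tool_pos: [0.5147, 0.0232, 0.2314]
orientation: [0.111, 3.137, -0.0]
force: [-0.6, -0.2, -2.8]
opening: 0.0599
gripper_force: 25.0
t 5.23 pos [0.5147 0.0232 0.2314] ycur 85.9 tilt [ 2.7e-03 -1.0e-04 -1.0e+00] travel [0.0667 0.2447 0.0012] spin 0.3219 alt -2.82 q6 -1.555 op 0.0599 F [-0.6 -0.2 -2.8] gf 25.0
498 (array([483.9, 232.8]), 34.1, 14.9, 5.3) 0.13619606956386754
25706 (array([514.4,  23.5]), 92.9, 90.9, 85.9) 0.2561288718912985
```

```bash
python3 -m inch '{"travel":[[0.004,0.01,0],[0.01,0.03,0],[0.015,0.055,0],[0.022,0.08,0],[0.03,0.105,0],[0.036,0.13,0],[0.04,0.15,0],[0.044,0.16,0],[0.045,0.165,0],[0.045,0.165,0]],"spin":[0.03,0.07,0.12,0.17,0.22,0.27,0.3,0.322,0.322,0.322]}'; python3 - <<'E'
from h import *
for c in ('wrist','scene','side'):
  w,d,W=cloud(c)
  if c=='wrist':save('pics/w2.png',w)
  P=sel(W,(.466,.272),.1,.127,.15);P=P[(abs(P[:,2]-np.median(P[:,2]))<.006)]
  print(c,len(P),rect(P) if len(P)>5 else 0,np.median(P[:,2]))
go([.4655,.272,.23],np.radians(67.5))
E
```

```text
t: 6.12
tool_pos: [0.4797, 0.1916, 0.2279]
orientation: [-0.609, -3.079, 0.002]
force: [0.3, -0.4, -2.3]
opening: 0.0598
gripper_force: 25.0
wrist 8995 (array([464.2, 272. ]), 89.9, 60.1, -22.6) 0.13897809251218993
scene 137 (array([487.8, 261.7]), 61.0, 48.3, 68.0) 0.13624930994599704
side 785 (array([465.1, 273.5]), 93.0, 61.3, -23.0) 0.14051353867151253
t 6.27 pos [0.4807 0.1902 0.2289] ycur 67.5 tilt [-1.1e-03 -7.0e-04 -1.0e+00] travel [ 0.0453  0.0698 -0.0012] spin 0.0 alt -3.142 q6 -0.9 op 0.06 F [-0.  -0.8 -2.3] gf 25.0
```

View pics/w2.png

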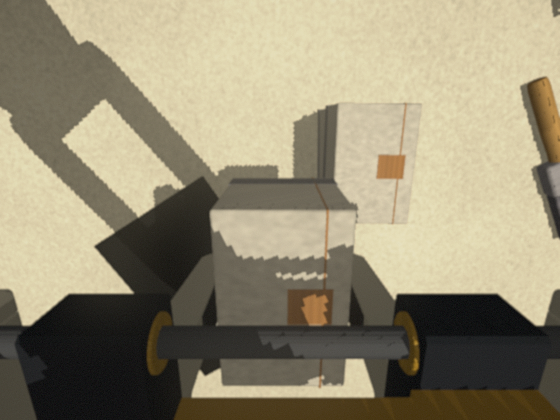

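Wrist picture: the column's top is fully in view at (375,165), clear to the right of the held carton at (283,290), and its fit is exactly 90 x 60 mm. I'll move over it, lower to 8 mm above and check.

```bash
python3 -m inch '{"travel":[[0.006,0.01,0],[0.016,0.025,0],[0.028,0.042,0],[0.038,0.056,0],[0.044,0.066,0],[0.0465,0.0693,0],[0.0465,0.0693,0.015],[0.0465,0.0693,0.03],[0.0465,0.0693,0.037],[0.0465,0.0693,0.037]],"spin":[0,0,0,0,0,0,0,0,0,0]}'; python3 -m inch '{"travel":[[0,0,0],[0,0,0]],"spin":[0,0]}'; python3 - <<'E'
from h import *
go([.4643,.272,.1845],np.radians(67.4))
E
```

```text
t: 7.1
tool_pos: [0.4634, 0.2717, 0.1903]
orientation: [-0.613, -3.078, 0.004]
force: [-0.5, -0.9, -3.1]
opening: 0.06
gripper_force: 25.0
t: 7.27
tool_pos: [0.4649, 0.2727, 0.1936]
orientation: [0.614, 3.08, 0.001]
force: [0.1, 0.6, -2.3]
opening: 0.0599
gripper_force: 25.0
t 7.27 pos [0.4649 0.2727 0.1936] ycur 67.5 tilt [ 1.e-03  4.e-04 -1.e+00] travel [ 0.0003 -0.0009  0.0091] spin 0.0012 alt -3.14 q6 -0.742 op 0.0599 F [ 0.1  0.6 -2.3] gf 25.0
```

```bash
python3 -m inch '{"travel":[[0,-0.001,0.003],[0,-0.001,0.006],[0,-0.001,0.008],[0,-0.001,0.009],[0,-0.001,0.0095],[0,-0.001,0.0095],[0,-0.001,0.0095]],"spin":[0,0,0,0,0,0,0]}'; python3 - <<'E'
from h import *
go([.4643,.272,.1845],np.radians(67.4))
E
```

```text
t: 7.85
tool_pos: [0.4642, 0.272, 0.184]
orientation: [0.613, 3.08, 0.001]
force: [-2.9, -1.1, 5.7]
opening: 0.0597
gripper_force: 25.0
t 7.85 pos [0.4642 0.272  0.184 ] ycur 67.5 tilt [ 8.e-04  2.e-04 -1.e+00] travel [-0.      0.0001 -0.0005] spin 0.0017 alt -3.14 q6 -0.743 op 0.0597 F [-2.9 -1.1  5.7] gf 25.0
```

Contact (about 8 N). I'll release and rise straight up.

```bash
python3 -m inch '{"travel":[[0,0,0],[0,0,0],[0,0,0],[0,0,0],[0,0,-0.01],[0,0,-0.03],[0,0,-0.06],[0,0,-0.09],[0,0,-0.11],[0,0,-0.11]],"spin":[0,0,0,0,0,0,0,0,0,0]}' 0 25; python3 - <<'E'
from h import *
w,d,W=cloud('wrist')
P=sel(W,(.4643,.272),.1,.195,.23);print(len(P),rect(P),np.median(P[:,2]))
w,d,W=cloud('side')
P=sel(W,(.4643,.272),.1,.2,.225);print(len(P),rect(P),np.median(P[:,2]))
go([.48,-.3277,.25],np.radians(-88))
E
```

```text
t: 8.68
tool_pos: [0.466, 0.2729, 0.3]
orientation: [0.611, 3.074, 0.009]
force: [1.0, 0.3, 0.8]
opening: 0.0926
gripper_force: 0.0
8301 (array([464. , 272.4]), 90.4, 60.3, -22.6) 0.20906273344150494
886 (array([464.3, 273.5]), 94.5, 61.3, -23.2) 0.21053128016396078
t 8.78 pos [0.4646 0.2722 0.2947] ycur 67.5 tilt [ 0.0026  0.0012 -1.    ] travel [-0.2437 -0.5484  0.0441] spin -0.4277 alt 2.714 q6 -0.743 op 0.093 F [-0.  -0.2 -0.3] gf 0.0
```

The stack is within 1 mm. Moving to the tongs.

```bash
python3 -m inch '{"travel":[[-0.01,-0.02,0],[-0.025,-0.055,0],[-0.041,-0.091,0],[-0.057,-0.127,0],[-0.073,-0.163,0],[-0.089,-0.2,0],[-0.105,-0.236,0],[-0.121,-0.272,0],[-0.137,-0.308,0],[-0.153,-0.345,0]],"spin":[0.12,0.24,0.36,0.48,0.6,0.72,0.84,0.96,1.08,1.2]}'; python3 - <<'E'
from h import *
go([.48,-.3277,.25],np.radians(-88))
E
```

```text
t: 9.62
tool_pos: [0.4722, -0.107, 0.2915]
orientation: [-2.251, -2.189, 0.002]
force: [-0.2, -0.1, -1.4]
opening: 0.0928
gripper_force: 0.0
t 9.62 pos [ 0.4722 -0.107   0.2915] ycur -1.6 tilt [-2.2e-03  9.0e-04 -1.0e+00] travel [-0.2205  0.0141  0.0413] spin 1.508 alt -1.634 q6 -0.301 op 0.0928 F [-0.2 -0.1 -1.4] gf 0.0
```

```bash
python3 -m inch '{"travel":[[-0.035,0.002,0],[-0.07,0.004,0],[-0.105,0.006,0.005],[-0.14,0.008,0.01],[-0.17,0.01,0.02],[-0.195,0.012,0.03],[-0.208,0.013,0.037],[-0.212,0.014,0.04],[-0.212,0.014,0.04],[-0.212,0.014,0.04]],"spin":[0.12,0.24,0.36,0.48,0.6,0.72,0.84,0.96,1.08,1.2]}'; python3 -m inch '{"travel":[[0,0,0],[0,0,0],[0,0,0],[0,0,0]],"spin":[0.12,0.24,0.31,0.31]}'; python3 - <<'E'
from h import *
w,d,W=cloud('wrist');save('pics/w3.png',w)
P=sel(W,(.48,-.327),.14,.012,.035);print(len(P),rect(P),np.median(P[:,2]))
np.save('tw.npy',P)
r=rect(P)
for m in models.masks_of('wrist','tongs')[:2]:
  Q=W[m['region']];Q=Q[(Q[:,2]>.012)&(Q[:,2]<.04)];print(m['p'],len(Q),rect(Q) if len(Q)>5 else 0)
go([.48,-.3277,.25],np.radians(-88))
E
```

```text
t: 10.45
tool_pos: [0.4814, -0.3175, 0.2503]
orientation: [-3.092, -0.534, 0.005]
force: [-0.3, 0.1, -0.4]
opening: 0.0929
gripper_force: 0.0
t: 10.78
tool_pos: [0.4819, -0.3171, 0.2512]
orientation: [-3.139, -0.056, 0.004]
force: [0.7, 1.0, -0.2]
opening: 0.0932
gripper_force: 0.0
2455 (array([ 481.3, -360.4]), 226.2, 143.2, 3.6) 0.020710034885051687
0.89 2125 (array([ 478.9, -330.4]), 225.2, 80.5, 3.7)
0.64 1026 (array([ 204.2, -387.1]), 221.3, 68.8, -62.3)
t 10.88 pos [ 0.4821 -0.3172  0.2518] ycur -87.6 tilt [-0.0017  0.0014 -1.    ] travel [-0.0025  0.0104  0.0017] spin 0.0067 alt -3.135 q6 0.858 op 0.0931 F [-0.2  1.  -0.5] gf 0.0
```

View pics/w3.png

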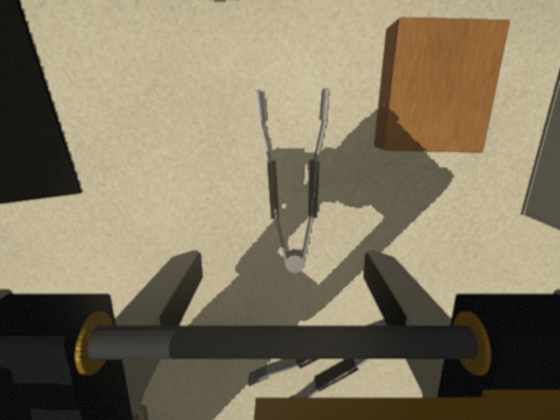

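Wrist picture: tongs with pivot at (294,264), pads at (274,188) and (314,188), and jaws at (262,105) and (325,105), pointing away from the robot. I'll fit the centre line.

```bash
python3 - <<'E'
from h import *
w,d,W=cloud('wrist')
m=models.masks_of('wrist','tongs')[0]['region']
ok=m&(W[...,2]>.012)&(W[...,2]<.035)&(np.hypot(W[...,0]-.48,W[...,1]+.33)<.15)
Q=W[ok]*1000;br=w[ok].mean(1)
a=np.radians(3.7)
for it in range(4):
  ex=np.array([np.cos(a),np.sin(a)]);ey=np.array([-ex[1],ex[0]])
  X=Q[:,:2]@ex;Y=Q[:,:2]@ey
  xs=np.arange(X.min()+35,X.max()-2,4);mid=[];wid=[]
  for x in xs:
    s=abs(X-x)<3;y=Y[s];mid.append((y.min()+y.max())/2);wid.append(np.ptp(y))
  k,c=np.polyfit(xs,mid,1);a+=np.arctan(k)
ex=np.array([np.cos(a),np.sin(a)]);ey=np.array([-ex[1],ex[0]]);X=Q[:,:2]@ex;Y=Q[:,:2]@ey
y0=np.median(mid)
dk=br<65
print('yaw',np.degrees(a),'x range',X.min(),X.max(),'y0',y0,'resid',np.std(np.array(mid)-np.polyval([k,c],xs)))
print('br hist',np.percentile(br,[5,25,50,75,95]))
for x,wd in zip(xs,wid):
  s=abs(X-x)<3;print(round(x-X.min()),round(wd,1),round(br[s].mean()),end=' | ')
for off in (100,108,112,115): print('\n',off,((X.min()+off)*ex+y0*ey).round(1),end='')
piv=Q[X<X.min()+16];print('\npivot ctr',cv2.minEnclosingCircle(piv[:,:2].astype(np.float32)))
E
```

```text
Traceback (most recent call last):
ValueError: zero-size array to reduction operation minimum which has no identity
```

```bash
cat > fit.py <<'E'
from h import *
w,d,W=cloud('wrist')
G=W[...,2]
ok=(G>.012)&(G<.035)&(abs(W[...,0]-.48)<.13)&(abs(W[...,1]+.33)<.052)
Q=W[ok]*1000;br=w[ok].mean(1)
a=np.radians(3.7)
for it in range(4):
  ex=np.array([np.cos(a),np.sin(a)]);ey=np.array([-ex[1],ex[0]])
  X=Q[:,:2]@ex;Y=Q[:,:2]@ey
  mid=[];wid=[];xs=[]
  for x in np.arange(X.min()+35,X.max()-2,4):
    y=Y[abs(X-x)<3]
    if len(y)<4 or np.ptp(y)<20: continue
    xs.append(x);mid.append((y.min()+y.max())/2);wid.append(np.ptp(y))
  k,c=np.polyfit(xs,mid,1);a+=np.arctan(k)
ex=np.array([np.cos(a),np.sin(a)]);ey=np.array([-ex[1],ex[0]]);X=Q[:,:2]@ex;Y=Q[:,:2]@ey
y0=np.median(mid)
print(len(Q),'yaw',np.degrees(a),'x range',X.min(),X.max(),'y0',y0,'resid',np.std(np.array(mid)-np.polyval([k,c],xs)))
for x,wd in zip(xs,wid):
  s=abs(X-x)<3;print(round(x-X.min()),round(wd,1),round(br[s].mean()),end=' | ')
for off in (100,108,112,115): print('\n',off,((X.min()+off)*ex+y0*ey).round(1),end='')
piv=Q[X<X.min()+16];print('\npivot ctr',cv2.minEnclosingCircle(piv[:,:2].astype(np.float32)))
E
python3 fit.py
```

```text
2201 yaw 3.518096280055712 x range 345.0215153193259 571.9431564560334 y0 -358.293314010475 resid 0.2519421040277246
35 32.4 120 | 39 33.5 103 | 43 36.0 99 | 47 37.1 100 | 51 38.3 100 | 55 40.8 101 | 59 43.1 101 | 63 43.2 101 | 67 45.4 100 | 71 45.4 105 | 75 56.5 91 | 79 57.6 81 | 83 57.5 75 | 87 57.4 69 | 91 58.3 60 | 95 58.2 57 | 99 58.0 55 | 103 57.9 52 | 107 58.9 52 | 111 60.0 55 | 115 59.9 55 | 119 59.6 54 | 123 59.5 54 | 127 60.6 56 | 131 60.4 58 | 135 61.2 57 | 139 61.1 56 | 143 61.2 58 | 147 61.1 67 | 151 59.2 88 | 155 61.4 103 | 159 63.5 130 | 163 65.7 141 | 167 67.7 144 | 171 68.7 143 | 175 70.9 146 | 179 72.0 145 | 183 73.9 148 | 187 75.8 146 | 191 76.8 140 | 195 77.8 125 | 199 77.7 126 | 203 78.6 132 | 207 79.3 130 | 211 80.2 131 | 215 80.1 136 | 219 81.8 133 | 223 81.8 135 | 
 100 [ 466.2 -330.3]
 108 [ 474.2 -329.8]
 112 [ 478.1 -329.6]
 115 [ 481.1 -329.4]
pivot ctr ((378.27581787109375, -335.8271179199219), 12.853777885437012)
```

```bash
python3 -m inch '{"travel":[[-0.003,0.006,0.015],[-0.005,0.012,0.045],[-0.005,0.012,0.08],[-0.005,0.012,0.115],[-0.005,0.012,0.15],[-0.005,0.012,0.18],[-0.005,0.012,0.2],[-0.005,0.012,0.212],[-0.005,0.012,0.217],[-0.005,0.012,0.217]],"spin":[-0.019,-0.019,-0.019,-0.019,-0.019,-0.019,-0.019,-0.019,-0.019,-0.019]}'; python3 -m inch '{"travel":[[0,0,0],[0,0,0]],"spin":[0,0]}'; python3 - <<'E'
from h import *
go([.4775,-.3296,.0195],np.radians(-86.5))
E
```

```text
t: 11.87
tool_pos: [0.4777, -0.3295, 0.0354]
orientation: [-3.139, -0.092, 0.002]
force: [0.6, 0.3, -0.2]
opening: 0.0929
gripper_force: 0.0
t: 12.03
tool_pos: [0.4794, -0.3309, 0.0382]
orientation: [3.138, 0.091, 0.004]
force: [-0.1, -0.7, 0.0]
opening: 0.0931
gripper_force: 0.0
t 12.03 pos [ 0.4794 -0.3309  0.0382] ycur -86.7 tilt [ 0.0026 -0.0021 -1.    ] travel [-0.0019 -0.0014  0.0187] spin -0.0031 alt 3.138 q6 0.821 op 0.0931 F [-0.1 -0.7  0. ] gf 0.0
```

```bash
python3 -m inch '{"travel":[[0,0,0.006],[0,0,0.012],[0,0,0.015],[0,0,0.0165],[0,0,0.0165],[0,0,0.0165],[0,0,0.0165]],"spin":[0,0,0,0,0,0,0]}'; python3 - <<'E'
from h import *
go([.4775,-.3296,.0195],np.radians(-86.5))
E
```

```text
t: 12.62
tool_pos: [0.4782, -0.3299, 0.0197]
orientation: [3.14, 0.091, 0.0]
force: [0.6, -1.0, 0.8]
opening: 0.093
gripper_force: 0.0
t 12.62 pos [ 0.4782 -0.3299  0.0197] ycur -86.7 tilt [ 1.e-04 -0.e+00 -1.e+00] travel [-0.0007 -0.0003  0.0002] spin -0.0032 alt 3.138 q6 0.821 op 0.093 F [ 0.6 -1.   0.8] gf 0.0
```

Well placed. Closing to about 54 mm.

```bash
python3 -m inch '{"travel":[[0,0,0],[0,0,0],[0,0,0],[0,0,0],[0,0,0],[0,0,0],[0,0,0]],"spin":[0,0,0,0,0,0,0]}' 0.42 25; python3 - <<'E'
from h import *
go([.4775,-.3296,.0195],np.radians(-86.5))
E
```

```text
t: 13.2
tool_pos: [0.4782, -0.3299, 0.0197]
orientation: [3.14, 0.091, 0.0]
force: [0.5, 0.6, 0.7]
opening: 0.0552
gripper_force: 6.7
t 13.2 pos [ 0.4782 -0.3299  0.0197] ycur -86.7 tilt [ 2.e-04 -0.e+00 -1.e+00] travel [-0.0007 -0.0003  0.0002] spin -0.0033 alt 3.138 q6 0.821 op 0.0552 F [0.5 0.6 0.7] gf 6.7
```

```bash
python3 -m inch '{"travel":[[0,0,-0.005],[0,0,-0.015],[0,0,-0.03],[0,0,-0.05],[0,0,-0.07],[0,0,-0.09],[0,0,-0.105],[0,0,-0.115],[0,0,-0.12],[0,0,-0.12]],"spin":[0,0,0,0,0,0,0,0,0,0]}' 0.43 25; python3 - <<'E'
from h import *
w,d,W=cloud('wrist');save('pics/w4.png',w)
s=robot.read_state();P=sel(W,s['tool_pos'][:2]+np.array([.06,0]),.1,.1,.16);print(len(P),rect(P) if len(P)>5 else 0,np.median(P[:,2]))
for c in ('scene','side'):
  w,d,W=cloud(c)
  P=sel(W,(.605,.052),.03,.027,.04);print(c,len(P),rect(P),np.median(P[:,2]))
  P=sel(W,(.646,.113),.04,.035,.06);print(c,len(P),rect(P))
g=np.array([.605,.052])-.1*np.array([np.cos(np.radians(52)),np.sin(np.radians(52))]);print(g)
go([*g,.14],np.radians(-38.2))
E
```

```text
t: 14.03
tool_pos: [0.4787, -0.3303, 0.1413]
orientation: [3.139, 0.091, 0.003]
force: [-0.3, -0.9, -1.4]
opening: 0.0531
gripper_force: 7.4
13829 (array([ 517.2, -327.5]), 151.8, 84.7, 3.7) 0.14216959552362562
scene 85 (array([604.5,  50.5]), 35.8, 35.1, 59.0) 0.029669648794091227
scene 146 (array([645.8, 111.6]), 49.5, 44.3, -51.6)
side 98 (array([604.8,  54.4]), 40.1, 32.8, -56.4) 0.032140204305880896
side 145 (array([645.2, 114.6]), 49.5, 45.2, -33.6)
[ 0.54343385 -0.02680108]
t 14.18 pos [ 0.4775 -0.3293  0.1384] ycur -86.7 tilt [-0.0015  0.0012 -1.    ] travel [ 0.0833 -0.2982 -0.0014] spin -0.8463 alt 2.295 q6 0.821 op 0.0533 F [ 0.3  0.7 -1.1] gf 7.4
```

View pics/w4.png

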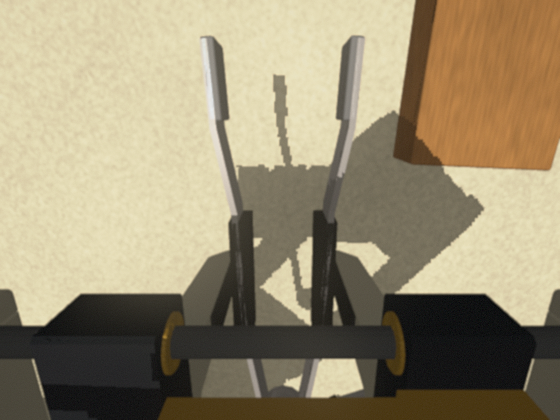

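Tongs held level; jaws open at (215,80) and (350,80). Moving over the tablet, pointing about 52° so the cup stays ahead and clear.

```bash
python3 -m inch '{"travel":[[0.004,-0.015,0],[0.013,-0.045,0],[0.023,-0.08,0],[0.033,-0.116,0],[0.043,-0.152,0],[0.053,-0.188,0],[0.063,-0.224,0],[0.072,-0.256,0],[0.079,-0.28,0],[0.083,-0.297,0]],"spin":[-0.05,-0.14,-0.24,-0.34,-0.44,-0.54,-0.64,-0.74,-0.8,-0.846]}'; python3 -m inch '{"travel":[[0,0,0],[0,0,0],[0,0,0],[0,0,0]],"spin":[0,0,0,0]}'; cat > tab.py <<'E'
from h import *
w,d,W=cloud('wrist')
import sys
if len(sys.argv)>1: save('pics/%s.png'%sys.argv[1],w)
s=robot.read_state();Rm=R.from_rotvec(s['orientation']).as_matrix()
P=sel(W,(.605,.052),.045,.026,.036);P=P[(np.hypot(P[:,0]-.646,P[:,1]-.113)>.032)&(abs(P[:,2]-np.median(P[:,2]))<.003)]
c,r=cv2.minEnclosingCircle((P[:,:2]*1000).astype(np.float32));print(len(P),c,r,np.median(P[:,2]))
f=W.reshape(-1,3);L=(f-s['tool_pos'])@Rm   # tool frame
# jaws
J=L[(L[:,0]>.08)&(L[:,0]<.125)&(abs(L[:,1])<.06)&(abs(L[:,2])<.012)]
for sg in(1,-1):
  j=J[J[:,1]*sg>0];print('jaw',sg,len(j),(j[:,0].min().round(4),j[:,0].max().round(4),j[:,1].min().round(4),j[:,1].max().round(4)) if len(j) else 0)
t=(np.array([c[0]/1000,c[1]/1000,.019])-s['tool_pos'])@Rm;print('tablet in tool frame',t.round(4))
go([*s['tool_pos'][:2],.029],np.radians(-38.2))
E
python3 tab.py w5
```

```text
t: 15.02
tool_pos: [0.5432, -0.0257, 0.1382]
orientation: [-2.821, -1.379, 0.002]
force: [0.8, -0.0, -1.4]
opening: 0.0531
gripper_force: 7.4
t: 15.35
tool_pos: [0.5434, -0.0296, 0.1391]
orientation: [-2.827, -1.369, 0.002]
force: [0.0, -0.1, -1.1]
opening: 0.0536
gripper_force: 7.4
1843 (603.3248291015625, 52.655765533447266) 17.962419509887695 0.03087366670541121
jaw 1 1613 (np.float64(0.0801), np.float64(0.1146), np.float64(0.0265), np.float64(0.0344))
jaw -1 1616 (np.float64(0.0801), np.float64(0.1142), np.float64(-0.0346), np.float64(-0.0264))
tablet in tool frame [ 0.1018 -0.0041  0.1202]
t 15.4 pos [ 0.5435 -0.0297  0.1392] ycur -38.3 tilt [-7.e-04 -1.e-04 -1.e+00] travel [1.000e-04 0.000e+00 1.102e-01] spin -0.0024 alt 3.139 q6 0.521 op 0.0532 F [ 0.4 -1.1 -1.5] gf 7.4
```

View pics/w5.png

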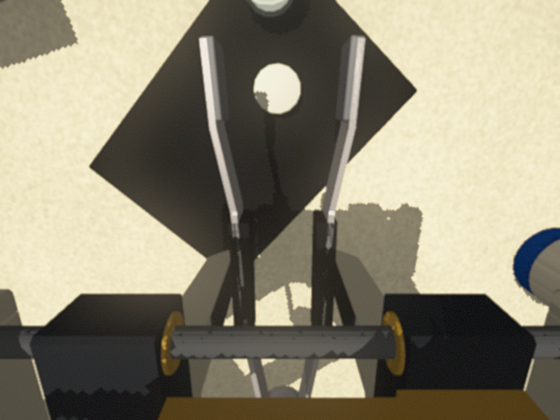

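Wrist picture: the tablet at (277,88) lies between the jaws at (210,80) and (355,80), about 4 mm off centre, with the cup just beyond at (270,0). I'll correct and go down to just above it.

```bash
python3 -m inch '{"travel":[[0.002,-0.003,0.005],[0.003,-0.004,0.02],[0.003,-0.004,0.04],[0.003,-0.004,0.058],[0.003,-0.004,0.07],[0.003,-0.004,0.076],[0.003,-0.004,0.079],[0.003,-0.004,0.079],[0.003,-0.004,0.079],[0.003,-0.004,0.079]],"spin":[0,0,0,0,0,0,0,0,0,0]}'; python3 -m inch '{"travel":[[0,0,0],[0,0,0],[0,0,0]],"spin":[0,0,0]}'; python3 tab.py
```

```text
t: 16.23
tool_pos: [0.5435, -0.0239, 0.0619]
orientation: [2.825, 1.371, 0.003]
force: [-0.2, 0.3, -1.8]
opening: 0.0531
gripper_force: 7.4
t: 16.48
tool_pos: [0.5429, -0.0237, 0.0612]
orientation: [2.826, 1.372, 0.001]
force: [0.1, -0.0, -2.0]
opening: 0.0535
gripper_force: 7.4
3816 (603.2471313476562, 52.750144958496094) 17.940326690673828 0.030931396505863646
jaw 1 1620 (np.float64(0.0802), np.float64(0.1146), np.float64(0.0267), np.float64(0.0343))
jaw -1 1616 (np.float64(0.0801), np.float64(0.1143), np.float64(-0.0344), np.float64(-0.0264))
tablet in tool frame [0.0975 0.0002 0.0421]
t 16.53 pos [ 0.5428 -0.0237  0.061 ] ycur -38.2 tilt [ 7.e-04 -1.e-04 -1.e+00] travel [-0.    -0.     0.032] spin -0.0003 alt 3.141 q6 0.529 op 0.0533 F [-0.4 -0.3 -2.1] gf 7.4
```

```bash
python3 -m inch '{"travel":[[0,0,0.006],[0,0,0.014],[0,0,0.022],[0,0,0.028],[0,0,0.031],[0,0,0.032],[0,0,0.032],[0,0,0.032]],"spin":[0,0,0,0,0,0,0,0]}'; python3 tab.py
```

```text
t: 17.2
tool_pos: [0.5427, -0.0237, 0.0287]
orientation: [2.826, 1.372, 0.0]
force: [-0.6, 0.6, -1.1]
opening: 0.0529
gripper_force: 7.4
8957 (598.911865234375, 47.65509033203125) 40.74607467651367 0.03061404367936078
jaw 1 4492 (np.float64(0.08), np.float64(0.1153), np.float64(0.0004), np.float64(0.0341))
jaw -1 4524 (np.float64(0.08), np.float64(0.1151), np.float64(-0.0344), np.float64(-0.0))
tablet in tool frame [ 0.0908 -0.0001  0.01  ]
t 17.25 pos [ 0.5428 -0.0238  0.029 ] ycur -38.2 tilt [ 5.e-04 -1.e-04 -1.e+00] travel [ 0.  0. -0.] spin -0.0003 alt 3.141 q6 0.529 op 0.0532 F [-0.2  0.8 -1.8] gf 7.4
```

Down around the tablet with no contact force. Squeezing.

```bash
python3 -m inch '{"travel":[[0,0,0],[0,0,0],[0,0,0],[0,0,0],[0,0,0],[0,0,0],[0,0,0]],"spin":[0,0,0,0,0,0,0]}' 0.6 30; python3 -c "
from h import *
go([.5428,-.0238,.16],np.radians(-38.2))"
```

```text
t: 17.83
tool_pos: [0.5427, -0.0237, 0.0288]
orientation: [2.826, 1.372, 0.0]
force: [1.1, -0.3, -0.8]
opening: 0.0435
gripper_force: 30.0
t 17.83 pos [ 0.5427 -0.0237  0.0288] ycur -38.2 tilt [ 3.e-04 -0.e+00 -1.e+00] travel [ 1.000e-04  2.000e-04 -1.312e-01] spin -0.0003 alt 3.141 q6 0.529 op 0.0435 F [ 1.1 -0.3 -0.8] gf 29.96
```

```bash
python3 -m inch '{"travel":[[0,0,-0.004],[0,0,-0.012],[0,0,-0.024],[0,0,-0.04],[0,0,-0.06],[0,0,-0.08],[0,0,-0.1],[0,0,-0.118],[0,0,-0.132],[0,0,-0.14]],"spin":[0,0,0,0,0,0,0,0,0,0]}'; python3 -m inch '{"travel":[[0,0,0],[0,0,0],[0,0,0],[0,0,0],[0,0,0],[0,0,0]],"spin":[0,0,0,0,0,0]}'; python3 - <<'E'
from h import *
w,d,W=cloud('wrist');save('pics/w6.png',w)
s=robot.read_state();Rm=R.from_rotvec(s['orientation']).as_matrix()
L=(W.reshape(-1,3)-s['tool_pos'])@Rm
m=(L[:,0]>.075)&(L[:,0]<.125)&(abs(L[:,1])<.04)&(abs(L[:,2])<.02);k=m&(abs(L[:,1])<.015)
print(k.sum(),L[k].mean(0),L[m].min(0),L[m].max(0))
w,d,W=cloud('side');P=sel(W,(.464,.272),.1,.2,.225);print(len(P),rect(P),np.median(P[:,2]))
go([.5428,-.0238,.16],np.radians(-38.2))
E
```

```text
t: 18.67
tool_pos: [0.5438, -0.0239, 0.1724]
orientation: [2.824, 1.371, 0.006]
force: [0.4, -0.5, -1.4]
opening: 0.0435
gripper_force: 30.0
t: 19.17
tool_pos: [0.542, -0.0236, 0.1677]
orientation: [-2.825, -1.372, 0.002]
force: [-0.0, 0.2, -2.5]
opening: 0.0437
gripper_force: 30.0
5350 [ 9.77561252e-02 -6.44644037e-05 -1.39112015e-03] [ 0.07501151 -0.02434758 -0.00385921] [0.11540121 0.02397677 0.01993644]
885 (array([465.5, 273.7]), 94.0, 60.7, -22.5) 0.21036095398768864
t 19.27 pos [ 0.5422 -0.0237  0.1681] ycur -38.2 tilt [-1.e-03  1.e-04 -1.e+00] travel [0.0003 0.0005 0.0081] spin -0.0003 alt 3.141 q6 0.529 op 0.0433 F [ 0.  -0.3 -1.6] gf 29.96
```

View pics/w6.png

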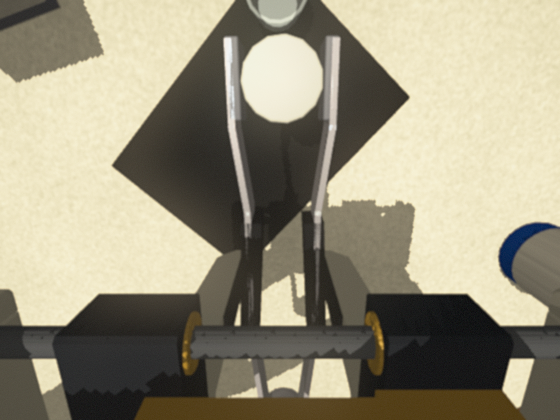

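Wrist picture: the tablet at (282,78) is held between the jaws at (235,80) and (332,80), its underside about 0.14 m up, and the column is undisturbed. I'll let it settle and hand in.

```bash
python3 -m inch '{"travel":[[0,0,0],[0,0,0],[0,0,0],[0,0,0],[0,0,0],[0,0,0],[0,0,0],[0,0,0]],"spin":[0,0,0,0,0,0,0,0]}'; python3 -c "
from plant import close_job
print(close_job())"
```

```text
t: 19.93
tool_pos: [0.5425, -0.0237, 0.1687]
orientation: [2.826, 1.372, 0.0]
force: [-0.2, -0.0, -2.1]
opening: 0.0436
gripper_force: 30.0
the job is handed in; nothing more can be done
None
```

I handed the job in at about 20 s (limit 51 s): the carton stands on the column within about 2 mm, and the tongs hold the tablet about 14 cm above the work surface; `close_job()` returned no verdict.

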